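# Load the lemon slicing guide and clamp its stop leg at the length mark

## Task

Lay the lemon lengthways in the two-dowel cradle of the slicing guide and let go of it. Then push the guide's sliding leg against its spring until its pointer stands level with the clip on the scale, with the cam lever still open, and while you hold the leg there swing the cam lever fully closed. Finish still holding the leg at the clip with the lever closed, leaving the lemon in the cradle and the other kitchen things where they stand.

Things in the scene. Friction and masses are not known exactly. Their poses are not given: they have to be found in the camera images.
- guide: slicing guide, fixed: wooden board 400 mm (y) by 170 (x -95 to +75) by 16 thick. Origin under the board, on the worktop; x points away from the robot at yaw 0, y along the board. Lemon cradle at the +y end (centre x 0, y 115 mm), sliding leg on rails at the -y end. An end wall 70 mm wide, 46 mm high closes the cradle, inner face at y 172 mm
- cradle (a point): where a seated lemon's centre lies: middle of the cradle, 53 mm above the worktop; axes of the guide. The cradle is two parallel round dowels along the guide's y, 12 mm thick, 110 long, centres 34 apart (x), tops 28 mm above the worktop. Fingers may reach down beside them to 20 mm above the worktop
- lemon: the only lemon, loose, 69 (its x, the long axis) by 54 by 52 mm, 0.09 kg, lying on the worktop left of the guide; origin on its skin, below its centre as first laid
- lemon_center (a point): the lemon's centre, axes of the lemon (x = long axis)
- leg: aluminium leg; slides only along the guide's y, 0 to 110 mm from its start, +y towards the cradle. A spring drives it back (3 N at the start, about 5 N at the clip), also with the lever closed. Origin on the worktop under its fin; axes of the guide. Carriage under the fin: x -62 to 54, y -23 to 47, top 34 mm high. A low bar carries a stop pad 53 mm high 90 mm ahead (+y)
- fin_top (a point): point on the top edge of the leg's fin (leg x -48, y 0, z 68 mm), clear of the open lever: the place to straddle. The fin is an upright plate across the rail: 10 mm thick (y), leg x -61 to +41, from 34 to 68 mm above the worktop. Fingers that straddle it hold the leg in y and can slide along it in x
- pointer (a point): tip of the small black pointer on the robot-side edge of the leg, 6 mm wide, in line with the fin (leg x -73, y 0, z 31 mm); axes of the guide
- mark (a point): robot-far end of the black clip (20 x 6 mm, 10 high) on the steel scale strip along the board's robot-side edge, beside the pointer's path; axes of the guide. The pointer is at the clip when both have the same guide y. It shows the wanted length, 40 to 90 mm in +y from the pointer's start, and is too stiff to shift
- cam_lever (a joint): angle of the black cam lever on the leg (upright hinge), rad: 0 to 0.1 at the start = open, arm slanting across the fin towards the robot; 0.5 = fully closed at its stop, arm square across the fin. Stays where left; about 1 N at the tip turns it. Close it by pushing the arm in the guide's +x, for example with the sides of fingers that straddle the fin and slide along it
- lever_pivot (a point): the lever's pivot: leg x +28, y +55, z 76 mm. The arm reaches from there 112 mm towards the leg's -y, 11 mm wide, underside 72 and top 81 mm above the worktop, so it passes 3 mm over the fin's top
- lever_tip (a point): middle of the lever's round end, 104 mm from the pivot, 16 mm across
- mug: bystander: speckled mug, 86 by 121 by 90 mm high, right front
- avocado: bystander: avocado, 95 by 68 by 72 mm, left behind the lemon
- spice_jar: bystander: slim spice jar, 45 mm across, 106 mm high, right of the guide
- pasta_jar: bystander: jar of pasta, 79 mm across, 154 mm high, at the back
- tin: bystander: tin can, 75 mm across, 110 mm high, at the back
Mind the look-alikes: they are no part of the job. Leave any pink or turquoise look-alike of the lemon alone.

How it is judged (in metres and radians):
On the way, in this order (a step that is already met when the one before it is completed fails the run):
1. the lemon lies lengthways in the cradle, let go (y of lemon_center in the frame of cradle between -0.028 and 0.028 m and x of lemon_center in the frame of cradle between -0.01 and 0.01 m and z of lemon_center in the frame of cradle between -0.009 and 0.009 m and angle between the x axis of lemon and the y axis of guide, either way round below 0.4 rad and contact force between the fingers and lemon below 0.05 N and linear speed of lemon below 0.03 m/s), for 0.2 s.
2. the leg is held at the clip, lever still open (y of pointer in the frame of mark between -0.006 and 0.006 m and value of joint cam_lever below 0.25 rad and contact force between the fingers and leg above 1 N), for 0.2 s.
3. the lever is closed with the leg held at the clip (y of pointer in the frame of mark between -0.006 and 0.006 m and value of joint cam_lever above 0.45 rad and contact force between the fingers and leg above 1 N), for 0.2 s.
At the end, for the whole second after the job is handed in: Lemon centred in the cradle (28 mm along, 10 across, 9 up), within 0.4 rad of its line, let go; pointer within 6 mm of the clip; lever past 0.45 rad; fingers hold leg or lever with over 1 N, leg still; bystanders moved under 30 mm (all of step 1 and all of step 3 and linear speed of leg below 0.01 m/s and distance of each of mug, avocado, spice_jar, pasta_jar, tin from where it was at the start of the episode below 0.03 m); the arm keeps its last pose, push and grip.
It fails at once if the lever is swung closed while the leg is more than 9 mm off the clip (value of joint cam_lever above 0.3 rad and (y of pointer in the frame of mark below -0.009 m or y of pointer in the frame of mark above 0.009 m)).
It fails at once if a bystander is pushed away or knocked over (distance of any of mug, avocado, spice_jar, pasta_jar, tin from where it was at the start of the episode above 0.03 m).
It also fails if it takes over 51 s, if anything falls off the work surface, if the arm or the gripper's body presses on something with over 40 N, if the wrist force passes 120 N, or if a joint passes its speed limit or range.

## Robot

A 6-joint arm with a two-finger parallel gripper is mounted at the origin on the work surface; the furniture and walls round the work are solid. World frame = base frame: x ahead of the robot, y to its left, z up, the work surface at z = 0. Lengths are in mm, angles in rad, forces in N, time in s.
With the tool pointing down it reaches from about 275 to 775 mm from the base axis. Payload 14.6 kg.
Tool frame: the origin (TCP) lies on the centre line of the jaws, within the pads' length; the fingertips stand 17 mm ahead of it and the grasp point (between the pads) lies 2 mm behind it; z points along the fingers, y is the line along which they close (so a half turn about z gives the same grasp; the last joint's range is limited). The gripper opens to 85 mm and grips with 20 to 120 N. Pads are 22 mm wide; open, the fingers measure 114 mm over their backs; the gripper's body (76 mm by 85 mm) begins 54 mm behind the grasp point. The pads swing forward as they close: fully open they stand 13 mm farther back than shut.
Start: joints at [1.025, 0.263, -0.048, 1.259, 0, 1.415], TCP at [199.992, 485.419, 248.278] pointing down, gripper open.
Joint ranges: [-2.65, 2.65], [-0.89, 1.7], [-1.18, 1.37], [-2.13, 2.11], [-1.35, 1.29], [-3.14, 3.14]. Speed limits (rad/s): [1.89, 1.89, 2.57, 2.79, 3.14, 3.14].

## Interface

Orientations are given as a unit quaternion [w, x, y, z].
In Python, from workcell import readout, imaging, job gives the robot as it stands.
- The arm moves only by the tool arm_command, never from a script. Its arguments are lists of equal length, an entry for each row: "grip": the finger opening in m, from 0 to 0.0854; "delta_pos": the shift along the tool's x, y, z in m, a list of three; "spin": the turn about the tool's z in degrees. In form: {"grip": [grip, ...], "delta_pos": [[x, y, z], ...], "spin": [spin, ...]}. A call has 1 to 5 rows; each row shifts and turns the commanded pose from where the row before left it, along the tool's axes as they then stand; what a row does not reach is not made up. A row lasts 1/12 s, in which the tool goes at most 41.7 mm and 7.16 degrees, less where a joint would pass 70% of its speed; a pose out of reach is approached as far as the arm can. A call with a gripper value outside its range is refused whole. The fingers move at their own pace and stop on an object; the grip force is fixed at half the most. Time passes only in rows, so rows that do not move let the fingers close. It gives the time, the measured TCP pose, the force, the opening and the grip force at its end, in the units of the state.
- readout.sense(): the state, without advancing time (a new reading comes with each control period).
- imaging.capture(name): name is "scene" or "top"; returns the picture (384x512x3 uint8, blue, green, red); there is no depth.
- imaging.camera_info(name): a dict with "fx", "fy", "cx", "cy" (pixels), "distortion" ([k1, k2, p1, p2, k3] as OpenCV has them; the pictures are not rectified), "extrinsics" (4x4, takes a point from world to camera coordinates). Camera axes: x right, y down, z forward; pixel columns grow to the right and rows downward; lengths in mm; the calibration is good to about 2 mm. A picture is of the moment at which its call begins. camera_info takes no time and is no camera call.
- job.job_done(): hands the job in; it is judged then, once.
Trained networks look in the newest picture that a camera, given by its name, has taken for a name from the list of things; names that differ only in an ending like _2 or _b are one class to them, and where a whole thing is asked for, a point or a joint stands for the part that bears it (a point fixed in the world has none). Each returns a list of dicts, best first, with "confidence" (0 to 1); they miss things now and then, are a little off and sometimes report something else, mostly with a low value. They report only what shows in the picture. A call takes as long as a camera call. They do not tell look-alikes from the thing itself.
- imaging.search_frame(camera, target): "centre" ([x, y, z] in mm, in world coordinates, good to about 4 mm: the middle of the surface that is visible of it).
- imaging.outline_of(camera, target): "pixels" (384x512 bool, what is visible of it).
- imaging.spot_point(camera, target): "centre" ([x, y, z] in mm, in world coordinates, good to about 4 mm: a listed point, or the origin of a listed thing).
The state is a dict: "clock": time; "joints": joint angles; "joint_velocities": joint speeds; "joint_torque": joint torques, N m; "tcp_pos": TCP position; "tcp_rot": TCP orientation; "contact_force": force on the tool from outside, world axes, zero at the start; "moment": the same for the moment, N m; "opening": finger opening in mm; "grip_force": force on a finger pad.
Only numpy, scipy, OpenCV 4.12 (cv2) and the standard library are available. Lean on these libraries where they do the work, as an engineer would, in place of code of your own. Each camera call takes 0.05 s, during which the arm holds its last target. There are 200 camera calls.

## Working session

There is one attempt and no reset: what is moved stays moved. The work goes in short steps, Python scripts to look and compute and a tool call to move; the robot and the scene stay as the last step left them, time stands still between calls to the robot, and variables do not carry over. Pictures are saved under pics/ and viewed, at most 10 in all, crops included, and the job is handed in when it is done.

Besides the shell and the picture viewer there is one more tool, called after "Emit:" by a JSON object that holds its "op" and its "data", one argument or row to a line. arm_command: Moves the arm, as the interface text tells. Its arguments: {"type":"object","properties":{"grip":{"type":"array","items":{"type":"number"}},"delta_pos":{"type":"array","items":{"type":"array","items":{"type":"number"}}},"spin":{"type":"array","items":{"type":"number"}}},"required":["grip","delta_pos","spin"]}

```bash
mkdir -p pics; cat > h.py <<'E'
from workcell import readout, imaging, job
import numpy as np, cv2
np.set_printoptions(precision=1,suppress=True)
def best(f,c,t,n=3): return [(np.array(d["centre"]),round(d["confidence"],2)) for d in f(c,t)[:n]]
def ray(cam,uv,z):
    i=imaging.camera_info(cam);K=np.array([[i["fx"],0,i["cx"]],[0,i["fy"],i["cy"]],[0,0,1.]])
    E=np.array(i["extrinsics"]);p=cv2.undistortPoints(np.array([[uv]],float),K,np.array(i["distortion"]))[0,0]
    d=E[:3,:3].T@np.array([p[0],p[1],1]);c=-E[:3,:3].T@E[:3,3]
    return c+d*(z-c[2])/d[2]
E
python3 - <<'E'
from h import *
a=imaging.capture("scene");b=imaging.capture("top")
cv2.imwrite("pics/s0.png",a);cv2.imwrite("pics/t0.png",b)
for t in ["lemon_center","guide","cradle","leg","fin_top","pointer","mark","lever_pivot","lever_tip"]:
    for c in ("top","scene"): print(t,c,best(imaging.spot_point,c,t))
s=readout.sense();print(s["tcp_pos"],s["tcp_rot"],s["clock"])
E
```

```text
lemon_center top [(array([473.6, 286.9,  24.4]), 0.77), (array([422.4, 495. ,  28.2]), 0.55), (array([484.5, 396.4,  29.1]), 0.54)]
lemon_center scene [(array([423.2, 495.3,  27.6]), 0.85), (array([480.3, 287.9,  22. ]), 0.66), (array([378.8, 360.4,  26.9]), 0.59)]
guide top [(array([509.8, -17.5,  -0.2]), 0.95)]
guide scene [(array([516.9, -21.2,  -2.3]), 0.89)]
cradle top [(array([533.4,  95.5,  51.4]), 0.69)]
cradle scene []
leg top [(array([ 488.3, -139.8,   -1.8]), 0.7)]
leg scene [(array([ 488.7, -136. ,    1.1]), 0.88)]
fin_top top [(array([ 444.4, -125.3,   66.8]), 0.65), (array([532.8,  93. ,  51.5]), 0.6)]
fin_top scene [(array([527.2, -84.6,  74.4]), 0.69), (array([ 443.2, -128.6,   61.6]), 0.66)]
pointer top [(array([ 416.8, -120.1,   33.3]), 0.73)]
pointer scene [(array([ 418.3, -121.7,   26.8]), 0.57)]
mark top [(array([489.7, 396.5,  29.9]), 0.64)]
mark scene []
lever_pivot top [(array([524.4, -85.1,  73. ]), 0.9), (array([ 488.7, -135.4,   -1.7]), 0.3)]
lever_pivot scene [(array([526.5, -85.5,  73.7]), 0.62)]
lever_tip top [(array([ 462.4, -170.2,   77.1]), 0.63)]
lever_tip scene [(array([ 524.4, -377.1,    0.3]), 0.74), (array([ 464.7, -167.9,   74.7]), 0.67)]
[200.  485.4 248.3] [ 0.   0.2  1.  -0. ] 1.0
```

View pics/t0.png

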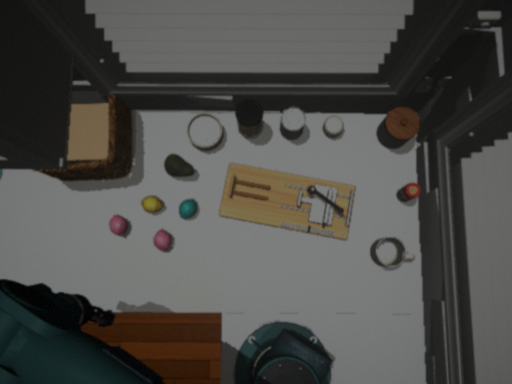

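View pics/s0.png

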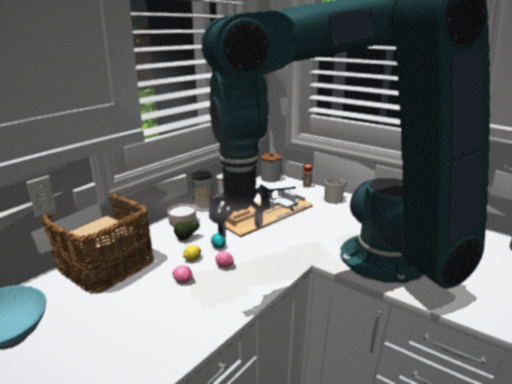

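The top view shows the lemon at (151,204), turquoise at (188,208), the pink look-alikes at (118,225) and (162,240), and the guide tilted about (288,200) with its clip near (309,229). Next I measure the lemon axis, board yaw and clip.

```bash
python3 - <<'E'
from h import *
b=imaging.capture("top")
hsv=cv2.cvtColor(b,cv2.COLOR_BGR2HSV);m=cv2.inRange(hsv,(20,120,50),(35,255,255));m[:, :135]=0;m[:,170:]=0;m[:190]=0;m[220:]=0
ys,xs=np.nonzero(m);W=np.array([ray("top",(x,y),26)[:2] for x,y in zip(xs,ys)])
c=W.mean(0);w,v=np.linalg.eigh(np.cov(W.T));print("lemon",c,np.sqrt(w),v[:,1],np.arctan2(v[1,1],v[0,1]),len(xs))
o=imaging.outline_of("top","guide")[0]["pixels"].astype(np.uint8)
print(o.sum());ys,xs=np.nonzero(o);W=np.array([ray("top",(x,y),16)[:2] for x,y in zip(xs,ys)],np.float32)
r=cv2.minAreaRect(W);print("guide",r,cv2.boxPoints(r))
for uv in [(309,229)]: print(ray("top",uv,26))
cr=cv2.resize(b[155:245,215:360],None,fx=5.5,fy=5.5,interpolation=cv2.INTER_CUBIC);cv2.imwrite("pics/t1.png",np.clip(cr*1.5,0,255).astype(np.uint8))
cx=imaging.camera_info("top");E=np.array(cx["extrinsics"]);print(-E[:3,:3].T@E[:3,3])
E
```

```text
lemon [489.2 398. ] [11.3 15.1] [0.2 1. ] 1.3707398833298172 228
7077Traceback (most recent call last):
  File "<stdin>", line 7, in <module>
  File "h.py", line 6, in ray
    i=imaging.camera_info(cam);K=np.array([[i["fx"],0,i["cx"]],[0,i["fy"],i["cy"]],[0,0,1.]])
ValueError: time passes only in moves, steps and waits
```

```bash
cat >> h.py <<'E'
_c={}
def rays(cam,uv,z):
    if cam not in _c: _c[cam]=imaging.camera_info(cam)
    i=_c[cam];K=np.array([[i["fx"],0,i["cx"]],[0,i["fy"],i["cy"]],[0,0,1.]])
    E=np.array(i["extrinsics"]);p=cv2.undistortPoints(np.array(uv,float).reshape(-1,1,2),K,np.array(i["distortion"]))[:,0]
    d=np.c_[p,np.ones(len(p))]@E[:3,:3];c=-E[:3,:3].T@E[:3,3]
    return (c+d*((z-c[2])/d[:,2])[:,None])[:,:2]
E
python3 - <<'E'
from h import *
b=imaging.capture("top")
o=imaging.outline_of("top","guide")[0]["pixels"].astype(np.uint8)
ys,xs=np.nonzero(o);r=cv2.minAreaRect(rays("top",np.c_[xs,ys],16).astype(np.float32));print("guide",r,cv2.boxPoints(r))
print(rays("top",[(309,229)],26))
g=cv2.resize(b[155:245,215:360],None,fx=5.5,fy=5.5,interpolation=cv2.INTER_CUBIC);cv2.imwrite("pics/t1.png",cv2.convertScaleAbs(g,alpha=1.5))
print(readout.sense()["clock"])
E
```

```text
guide ((503.56207275390625, -15.145980834960938), (398.9593505859375, 173.95631408691406), 79.29969024658203) [[ 381.1 -195. ]
 [ 552.  -227.3]
 [ 626.1  164.7]
 [ 455.1  197. ]]
[[414.4 -81.1]]
1.2
```

View pics/t1.png

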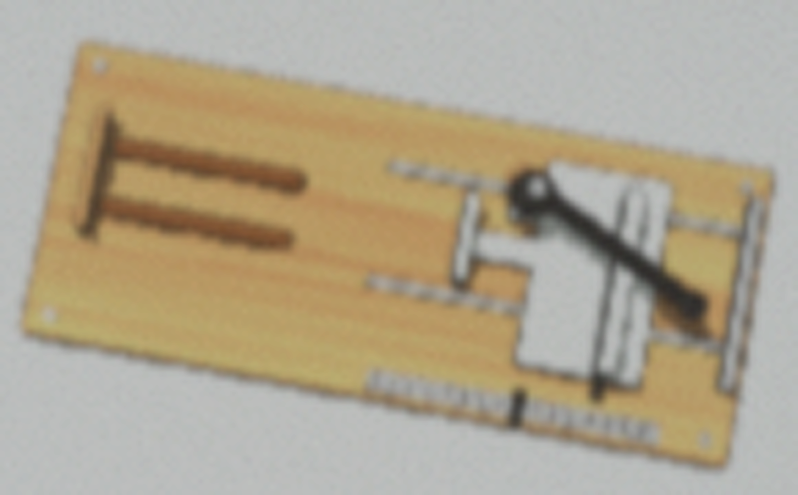

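The zoomed view shows the cradle at the left, the clip at crop (517,408), the pointer at (597,390), and the lever slanting across the fin. Guide yaw comes to −0.187 rad and its origin to (513,−17). The cradle is at (535,96), and the lemon at (488,397) is already parallel to the cradle.

Emit:
{"op": "arm_command", "data": {
  "grip": [0.085,0.085,0.085,0.085,0.085],
  "delta_pos": [
    [0,0,0],
    [0,0,0],
    [0,0,0],
    [0,0,0],
    [0,0,0]
  ],
  "spin": [7,7,7,7,7]
}}

```text
clock: 1.62
tcp_pos: [200.0, 485.4, 248.3]
tcp_rot: [0.0, 0.483, 0.876, -0.0]
contact_force: [0.6, -0.1, 0.5]
opening: 84.9
grip_force: 0.0
```

Emit:
{"op": "arm_command", "data": {
  "grip": [0.085,0.085,0.085,0.085,0.085],
  "delta_pos": [
    [0,0,0],
    [0,0,0],
    [0,0,0],
    [0,0,0],
    [0,0,0]
  ],
  "spin": [7,7,7,7,7]
}}

```text
clock: 2.03
tcp_pos: [200.0, 485.4, 248.3]
tcp_rot: [0.0, 0.724, 0.69, -0.0]
contact_force: [1.1, -0.1, 0.1]
opening: 84.5
grip_force: 0.0
```

```bash
cat >> h.py <<'E'
from scipy.spatial.transform import Rotation as R
def to(p,psi=None):
    "world target p (mm), wanted world angle of tool y -> tool delta in m, spin deg"
    s=readout.sense();q=np.array(s["tcp_rot"]);r=R.from_quat(np.r_[q[1:],q[0]]);M=r.as_matrix()
    a=np.arctan2(M[1,1],M[0,1]);print("tcp",np.array(s["tcp_pos"]),"ypsi",round(a,3),"z",M[:,2],"t",s["clock"],"open",s["opening"],"F",np.array(s["contact_force"]))
    print("delta mm",M.T@(np.array(p)-np.array(s["tcp_pos"])))
    if psi is not None: print("spin",np.rad2deg((a-psi+np.pi/2)%np.pi-np.pi/2))
O=np.array([513.4,-17.0]);GX=np.array([.983,-.186]);GY=np.array([.186,.983])
def gw(x,y,z): return np.r_[O+x*GX+y*GY,z]
E
python3 -c "
from h import *
to([488,397,130],-.187)"
```

```text
tcp [200.  485.4 248.3] ypsi -0.048 z [-0. -0. -1.] t 2.0333 open 84.45805030619914 F [ 1.1 -0.1  0.1]
delta mm [-74.6 291.9 118.3]
spin 7.977500365458735
```

Emit:
{"op": "arm_command", "data": {
  "grip": [0.085,0.085,0.085,0.085,0.085],
  "delta_pos": [
    [0,0,0],
    [0,0,0],
    [-0.004,0.033,0.013],
    [-0.004,0.033,0.013],
    [-0.004,0.033,0.013]
  ],
  "spin": [4,4,0,0,0]
}}

```text
clock: 2.45
tcp_pos: [296.1, 455.5, 209.0]
tcp_rot: [-0.0, 0.768, 0.641, 0.0]
contact_force: [-0.3, 0.6, -0.5]
opening: 84.7
grip_force: 0.0
```

Emit:
{"op": "arm_command", "data": {
  "grip": [0.085,0.085,0.085,0.085,0.085],
  "delta_pos": [
    [-0.004,0.033,0.013],
    [-0.004,0.033,0.013],
    [-0.004,0.033,0.013],
    [-0.004,0.033,0.013],
    [-0.004,0.033,0.013]
  ],
  "spin": [0,0,0,0,0]
}}

```text
clock: 2.87
tcp_pos: [455.4, 405.6, 143.6]
tcp_rot: [-0.0, 0.768, 0.64, 0.0]
contact_force: [0.3, 0.6, 0.8]
opening: 84.9
grip_force: 0.0
```

Emit:
{"op": "arm_command", "data": {
  "grip": [0.085,0.085],
  "delta_pos": [
    [-0.001,0.033,0.013],
    [0,0,0]
  ],
  "spin": [0,0]
}}

```text
clock: 3.03
tcp_pos: [490.4, 397.3, 128.3]
tcp_rot: [0.0, 0.769, 0.639, -0.001]
contact_force: [-0.4, -0.0, -1.1]
opening: 85.2
grip_force: 0.0
```

```bash
python3 -c "
from h import *
b=imaging.capture('scene');cv2.imwrite('pics/s1.png',cv2.resize(b[150:300,100:300],None,fx=4,fy=4))
print(best(imaging.spot_point,'scene','lemon_center'))
to([488,397,25],-.187)"
```

```text
[(array([490.1, 396.8,  26.2]), 0.76), (array([423.1, 493.9,  25.9]), 0.51), (array([380. , 361.3,  31.6]), 0.48)]
tcp [486.8 398.7 130.4] ypsi -0.183 z [-0. -0. -1.] t 3.1333 open 85.04273588495381 F [ 0.1 -0.2  1. ]
delta mm [ -1.4   1.6 105.4]
spin 0.22516369659374524
```

View pics/s1.png

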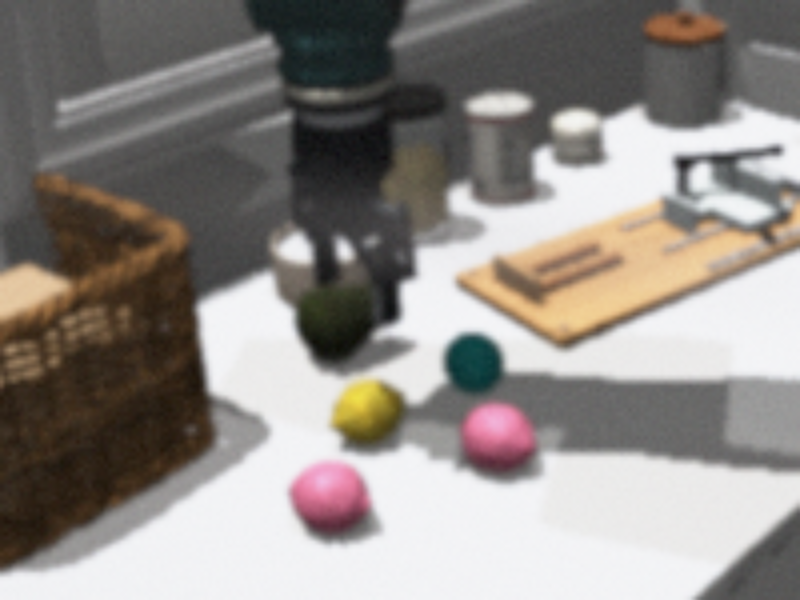

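The gripper hangs above the yellow lemon at crop (367,412), with the avocado well behind it. Descend and grasp.

Emit:
{"op": "arm_command", "data": {
  "grip": [0.085,0.085,0.085,0.085,0.085],
  "delta_pos": [
    [-0.001,0.002,0.025],
    [0,0,0.025],
    [0,0,0.025],
    [0,0,0.02],
    [0,0,0.01]
  ],
  "spin": [0,0,0,0,0]
}}

```text
clock: 3.55
tcp_pos: [486.1, 398.1, 24.7]
tcp_rot: [-0.0, 0.768, 0.641, -0.001]
contact_force: [-0.8, 1.0, 0.5]
opening: 85.0
grip_force: 0.0
```

Emit:
{"op": "arm_command", "data": {
  "grip": [0.07,0.06,0.045,0.035,0.035],
  "delta_pos": [
    [0,0,0],
    [0,0,0],
    [0,0,0],
    [0,0,0],
    [0,0,0]
  ],
  "spin": [0,0,0,0,0]
}}

```text
clock: 3.97
tcp_pos: [488.5, 398.7, 28.4]
tcp_rot: [0.0, 0.768, 0.64, 0.001]
contact_force: [-2.1, -0.6, 7.5]
opening: 50.1
grip_force: 61.1
```

Emit:
{"op": "arm_command", "data": {
  "grip": [0.035,0.035,0.035],
  "delta_pos": [
    [0,0,0],
    [0,0,0],
    [0,0,0]
  ],
  "spin": [0,0,0]
}}

```text
clock: 4.22
tcp_pos: [488.5, 398.8, 28.4]
tcp_rot: [-0.0, 0.768, 0.64, 0.001]
contact_force: [-3.0, -0.8, 7.8]
opening: 50.1
grip_force: 61.1
```

Emit:
{"op": "arm_command", "data": {
  "grip": [0.035,0.035,0.035,0.035,0.035],
  "delta_pos": [
    [0,0,-0.015],
    [0,0,-0.02],
    [0,0,-0.025],
    [0,0,-0.025],
    [0,0,0]
  ],
  "spin": [0,0,0,0,0]
}}

```text
clock: 4.63
tcp_pos: [489.9, 399.4, 117.4]
tcp_rot: [0.001, 0.768, 0.64, 0.004]
contact_force: [0.4, 0.3, -0.3]
opening: 50.3
grip_force: 62.7
```

```bash
python3 -c "
from h import *
b=imaging.capture('scene');cv2.imwrite('pics/s2.png',cv2.resize(b[200:300,130:270],None,fx=5,fy=5))
print(best(imaging.spot_point,'scene','lemon_center'))
to(gw(0,115,110),-.187)"
```

```text
[(array([381.8, 359.2,  31.8]), 0.73), (array([421.8, 490.9,  24.8]), 0.72), (array([489.9, 402.8, 116.5]), 0.53)]
tcp [488.6 398.6 113.1] ypsi -0.181 z [ 0.  0. -1.] t 4.7333 open 49.874896129768715 F [-0.7 -0.1 -2.3]
delta mm [-289.2  100.     2.7]
spin 0.32792876357366785
```

View pics/s2.png

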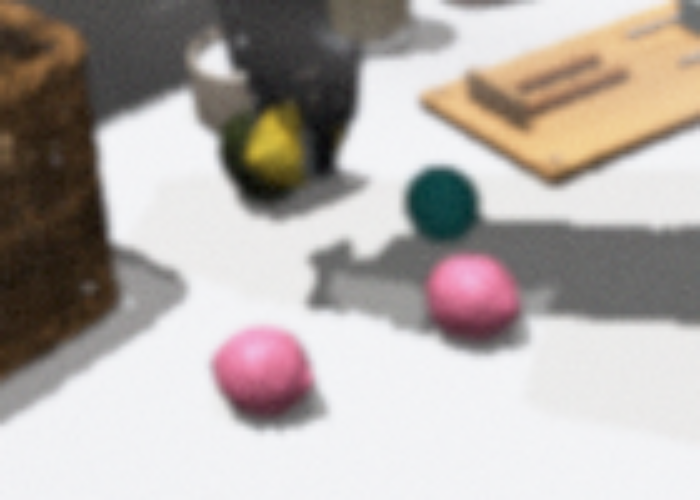

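The lemon is held and lifted, at crop (275,145). Carry it to the cradle.

Emit:
{"op": "arm_command", "data": {
  "grip": [0.035,0.035,0.035,0.035,0.035],
  "delta_pos": [
    [-0.02,0.007,0],
    [-0.034,0.012,0],
    [-0.034,0.012,0],
    [-0.034,0.012,0],
    [-0.034,0.012,0]
  ],
  "spin": [0,0,0,0,0]
}}

```text
clock: 5.15
tcp_pos: [513.3, 233.1, 110.7]
tcp_rot: [-0.0, 0.768, 0.64, -0.0]
contact_force: [1.8, -0.3, -1.0]
opening: 50.3
grip_force: 62.7
```

Emit:
{"op": "arm_command", "data": {
  "grip": [0.035,0.035,0.035,0.035,0.035],
  "delta_pos": [
    [-0.034,0.012,0],
    [-0.034,0.012,0],
    [-0.034,0.012,0],
    [-0.025,0.008,0],
    [0,0,0]
  ],
  "spin": [0,0,0,0,0]
}}

```text
clock: 5.57
tcp_pos: [534.5, 97.8, 110.7]
tcp_rot: [0.0, 0.769, 0.639, -0.001]
contact_force: [1.3, -0.9, -1.8]
opening: 49.9
grip_force: 62.7
```

```bash
python3 -c "
from h import *
b=imaging.capture('top');cv2.imwrite('pics/t2.png',cv2.resize(b[155:245,215:360],None,fx=5,fy=5))
for c in ('top','scene'):
  if c=='scene':b=imaging.capture(c)
  print(best(imaging.spot_point,c,'lemon_center',5),best(imaging.spot_point,c,'cradle'))
to(gw(0,115,56),-.187)"
```

```text
[(array([473.5, 287.2,  23.1]), 0.86), (array([424.9, 496. ,  25.8]), 0.84), (array([381.8, 358.8,  25.4]), 0.6), (array([ 520.4, -374.5,    0.8]), 0.39)] []
[(array([423.6, 491.5,  26.5]), 0.85), (array([378.5, 360.8,  32.6]), 0.79), (array([479.4, 287. ,  22.1]), 0.59), (array([535. , 102.2, 109.8]), 0.44)] [(array([532.8,  93.8,  50.3]), 0.81), (array([ 443.8, -128.5,   62.5]), 0.39)]
tcp [534.  102.8 111.1] ypsi -0.18 z [-0.  0. -1.] t 5.8667 open 50.141026215971934 F [ 0.4 -0.2 -1.4]
delta mm [-6.5  2.  55.1]
spin 0.40143107242195264
```

Emit:
{"op": "arm_command", "data": {
  "grip": [0.035,0.035,0.035,0.035,0.035],
  "delta_pos": [
    [-0.006,0.001,0.015],
    [0,0,0.015],
    [0,0,0.012],
    [0,0,0.006],
    [0,0,0]
  ],
  "spin": [0,0,0,0,0]
}}

```text
clock: 6.28
tcp_pos: [533.4, 96.4, 62.2]
tcp_rot: [-0.001, 0.768, 0.641, -0.001]
contact_force: [-0.2, -0.1, -0.6]
opening: 50.3
grip_force: 62.6
```

Emit:
{"op": "arm_command", "data": {
  "grip": [0.035,0.035,0.035,0.035],
  "delta_pos": [
    [0,0,0.003],
    [0,0,0.002],
    [0,0,0.002],
    [0,0,0]
  ],
  "spin": [0,0,0,0]
}}

```text
clock: 6.62
tcp_pos: [534.5, 95.8, 56.5]
tcp_rot: [0.0, 0.768, 0.64, 0.0]
contact_force: [0.6, 0.5, -1.0]
opening: 50.3
grip_force: 62.7
```

```bash
python3 -c "
from h import *
to(gw(0,115,56),-.187)"
```

```text
tcp [534.5  95.8  56.5] ypsi -0.181 z [ 0.  0. -1.] t 6.6167 open 50.30484528396252 F [ 0.6  0.5 -1. ]
delta mm [0.3 0.3 0.5]
spin 0.32845979755587223
```

No contact yet; lower a little more until the load is felt.

Emit:
{"op": "arm_command", "data": {
  "grip": [0.035,0.035,0.035],
  "delta_pos": [
    [0,0,0.0015],
    [0,0,0.0015],
    [0,0,0]
  ],
  "spin": [0,0,0]
}}

```text
clock: 6.87
tcp_pos: [534.7, 96.0, 55.6]
tcp_rot: [0.001, 0.768, 0.64, 0.001]
contact_force: [-11.0, 0.7, 36.6]
opening: 50.1
grip_force: 65.6
```

Emit:
{"op": "arm_command", "data": {
  "grip": [0.035,0.045,0.055,0.07,0.085],
  "delta_pos": [
    [0,-0.001,-0.002],
    [0,0,0],
    [0,0,0],
    [0,0,0],
    [0,0,0]
  ],
  "spin": [0,0,0,0,0]
}}

```text
clock: 7.28
tcp_pos: [533.1, 95.9, 55.1]
tcp_rot: [-0.0, 0.768, 0.64, -0.0]
contact_force: [-0.4, 0.3, 0.1]
opening: 76.9
grip_force: 0.0
```

Emit:
{"op": "arm_command", "data": {
  "grip": [0.085,0.085,0.085],
  "delta_pos": [
    [0,0,0],
    [0,0,0],
    [0,0,0]
  ],
  "spin": [0,0,0]
}}

```text
clock: 7.53
tcp_pos: [533.2, 95.9, 55.1]
tcp_rot: [-0.0, 0.768, 0.64, -0.0]
contact_force: [-0.4, -0.8, 0.1]
opening: 84.8
grip_force: 0.0
```

Emit:
{"op": "arm_command", "data": {
  "grip": [0.085,0.085,0.085,0.085,0.085],
  "delta_pos": [
    [0,0,-0.01],
    [0,0,-0.02],
    [0,0,-0.025],
    [0,0,-0.025],
    [0,0,-0.025]
  ],
  "spin": [0,0,0,0,0]
}}

```text
clock: 7.95
tcp_pos: [532.9, 95.9, 161.4]
tcp_rot: [-0.0, 0.768, 0.64, -0.0]
contact_force: [0.8, 0.5, 0.6]
opening: 85.1
grip_force: 0.0
```

```bash
python3 -c "
from h import *
b=imaging.capture('scene');cv2.imwrite('pics/s3.png',cv2.resize(b[150:250,200:330],None,fx=6,fy=6))
print(best(imaging.spot_point,'scene','lemon_center',5))
to(gw(0,115,56),-.187)"
```

```text
[(array([379.5, 363. ,  30.6]), 0.67), (array([480.8, 289.1,  20.2]), 0.62), (array([537.3,  95.3,  53.5]), 0.53), (array([422.6, 490. ,  26.5]), 0.53)]
tcp [534.8  96.  163.7] ypsi -0.181 z [ 0.  0. -1.] t 8.05 open 84.90203048777381 F [ 0.2  0.8 -0.7]
delta mm [ -0.1  -0.6 107.7]
spin 0.32685795129452333
```

View pics/s3.png

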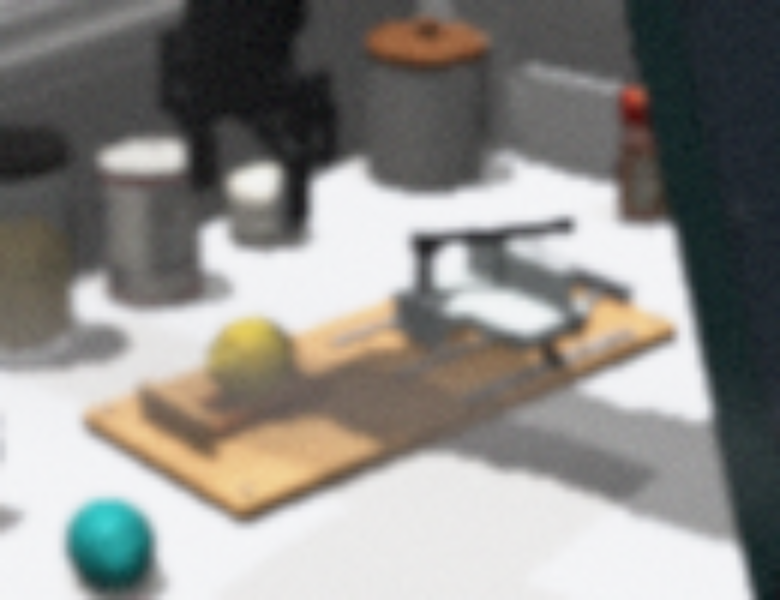

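The lemon sits in the cradle at crop (250,355), measured at (537,95,53.5). Next turn the gripper by 90° to straddle the fin.

Emit:
{"op": "arm_command", "data": {
  "grip": [0.085,0.085,0.085,0.07,0.06],
  "delta_pos": [
    [0,0,0],
    [0,0,0],
    [0,0,0],
    [0,0,0],
    [0,0,0]
  ],
  "spin": [-7,-7,-7,-7,-7]
}}

```text
clock: 8.47
tcp_pos: [533.0, 95.9, 159.6]
tcp_rot: [-0.0, 0.538, 0.843, -0.0]
contact_force: [0.6, -0.3, -0.0]
opening: 63.8
grip_force: 0.0
```

Emit:
{"op": "arm_command", "data": {
  "grip": [0.05,0.045,0.045,0.045,0.045],
  "delta_pos": [
    [0,0,0],
    [0,0,0],
    [0,0,0],
    [0,0,0],
    [0,0,0]
  ],
  "spin": [-7,-7,-7,-7,-7]
}}

```text
clock: 8.88
tcp_pos: [533.0, 95.9, 159.6]
tcp_rot: [-0.0, 0.259, 0.966, -0.0]
contact_force: [0.0, -0.0, 0.2]
opening: 44.7
grip_force: 0.0
```

Emit:
{"op": "arm_command", "data": {
  "grip": [0.045,0.045,0.045,0.045],
  "delta_pos": [
    [0,0,0],
    [0,0,0],
    [0,0,0],
    [0,0,0]
  ],
  "spin": [-7,-7,-6,0]
}}

```text
clock: 9.22
tcp_pos: [533.0, 95.9, 159.7]
tcp_rot: [-0.0, 0.088, 0.996, -0.0]
contact_force: [0.1, -0.6, 0.2]
opening: 45.1
grip_force: 0.0
```

```bash
python3 -c "
from h import *
to(gw(-52,-120.5,130),1.384)
A=rays('top',[(323.5,225.9)],31)[0]-O;B=rays('top',[(309,229.2)],26)[0]-O
print('ptr',A@GX,A@GY,'clip',B@GX,B@GY)"
```

```text
tcp [533.   95.9 159.7] ypsi 1.394 z [-0. -0. -1.] t 9.2167 open 45.08128206436099 F [ 0.1 -0.6  0.2]
delta mm [  52.7 -234.6   29.8]
spin 0.5954025851895438
ptr -68.33885083374086 -122.28316036741164 clip -85.9662107406898 -81.47978061483316
```

Emit:
{"op": "arm_command", "data": {
  "grip": [0.045,0.045,0.045,0.045,0.045],
  "delta_pos": [
    [0.006,-0.025,0.004],
    [0.008,-0.035,0.004],
    [0.008,-0.035,0.004],
    [0.008,-0.035,0.004],
    [0.008,-0.035,0.004]
  ],
  "spin": [0.5,0,0,0,0]
}}

```text
clock: 9.63
tcp_pos: [463.9, -60.1, 139.8]
tcp_rot: [-0.0, 0.097, 0.995, 0.0]
contact_force: [1.1, -0.4, 0.1]
opening: 45.1
grip_force: 0.0
```

Emit:
{"op": "arm_command", "data": {
  "grip": [0.045,0.045,0.045,0.045],
  "delta_pos": [
    [0.008,-0.035,0.005],
    [0.006,-0.034,0.005],
    [0,0,0],
    [0,0,0]
  ],
  "spin": [0,0,0,0]
}}

```text
clock: 9.97
tcp_pos: [437.4, -125.4, 129.9]
tcp_rot: [-0.0, 0.098, 0.995, 0.0]
contact_force: [0.9, -0.2, -0.2]
opening: 44.8
grip_force: 0.0
```

```bash
python3 -c "
from h import *
for c in ('top','scene'):
  b=imaging.capture(c);cv2.imwrite('pics/%s4.png'%c[0],b)
  for t in ('fin_top','pointer'):
    print(t,[(p,k,(p[:2]-O)@GX,(p[:2]-O)@GY) for p,k in best(imaging.spot_point,c,t,2)])
cv2.imwrite('pics/s4.png',cv2.resize(b[170:230,235:325],None,fx=8,fy=8))
to(gw(-52,-120.5,72),1.384)"
```

```text
fin_top [(array([ 443.1, -126.1,   69. ]), 0.64, np.float64(-48.81229999999996), np.float64(-120.32109999999999))]
pointer []
fin_top [(array([ 444.1, -129. ,   60. ]), 0.95, np.float64(-47.28989999999995), np.float64(-122.98579999999998))]
pointer [(array([ 420.7, -120.3,   27.9]), 0.92, np.float64(-71.91029999999998), np.float64(-118.78609999999999)), (array([534.8,  96.6,  52. ]), 0.6, np.float64(-0.09340000000002276), np.float64(115.6492))]
tcp [ 438.5 -123.3  130.3] ypsi 1.382 z [ 0.  0. -1.] t 10.2667 open 45.257288233324786 F [-0.2 -0.7  0.2]
delta mm [-1.8 -2.2 58.3]
spin -0.12789959043452467
```

View pics/s4.png

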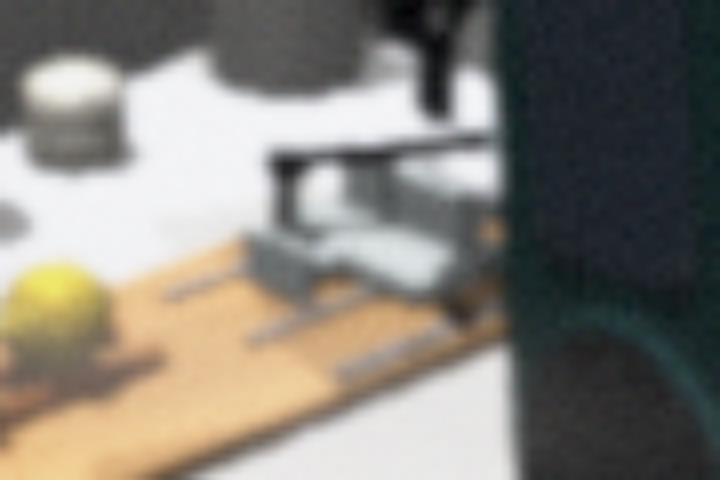

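The scene view shows the leg still at its start with the lever open (arm along crop (270–495,150)), while the robot arm hides its robot-side end. Lower over the fin, watching the force.

Emit:
{"op": "arm_command", "data": {
  "grip": [0.045,0.045,0.045,0.045,0.045],
  "delta_pos": [
    [-0.001,-0.002,0.015],
    [0,0,0.015],
    [0,0,0.014],
    [0,0,0.014],
    [0,0,0]
  ],
  "spin": [0,0,0,0,0]
}}

```text
clock: 10.68
tcp_pos: [437.9, -125.1, 70.4]
tcp_rot: [-0.001, 0.094, 0.996, 0.001]
contact_force: [-1.1, 0.5, -0.7]
opening: 44.8
grip_force: 0.0
```

Emit:
{"op": "arm_command", "data": {
  "grip": [0.035,0.028,0.022,0.02,0.02],
  "delta_pos": [
    [0,0,0],
    [0,0,0],
    [0,0,0],
    [0,0,0],
    [0,0,0]
  ],
  "spin": [0,0,0,0,0]
}}

```text
clock: 11.1
tcp_pos: [439.0, -126.4, 72.8]
tcp_rot: [0.0, 0.095, 0.995, -0.0]
contact_force: [-0.5, 0.5, -0.3]
opening: 20.1
grip_force: 0.0
```

Emit:
{"op": "arm_command", "data": {
  "grip": [0.016,0.013,0.013,0.013],
  "delta_pos": [
    [0,0,0],
    [0,0,0],
    [0,0,0],
    [0,0,0]
  ],
  "spin": [0,0,0,0]
}}

```text
clock: 11.43
tcp_pos: [438.7, -126.3, 72.3]
tcp_rot: [0.0, 0.095, 0.995, -0.0]
contact_force: [0.6, -0.5, 0.4]
opening: 12.8
grip_force: 0.0
```

Emit:
{"op": "arm_command", "data": {
  "grip": [0.013,0.013,0.013,0.013,0.013],
  "delta_pos": [
    [0,0.004,0],
    [0,0.008,0],
    [0,0.008,0],
    [0,0.008,0],
    [0,0.005,0]
  ],
  "spin": [0,0,0,0,0]
}}

```text
clock: 11.85
tcp_pos: [445.0, -93.2, 72.3]
tcp_rot: [-0.0, 0.095, 0.995, -0.0]
contact_force: [-1.9, -4.8, 0.1]
opening: 13.0
grip_force: 2.4
```

Emit:
{"op": "arm_command", "data": {
  "grip": [0.013,0.013,0.013,0.013],
  "delta_pos": [
    [0,0.004,0],
    [0,0.003,0],
    [0,0,0],
    [0,0,0]
  ],
  "spin": [0,0,0,0]
}}

```text
clock: 12.18
tcp_pos: [446.3, -86.9, 72.3]
tcp_rot: [-0.0, 0.095, 0.996, -0.0]
contact_force: [-1.7, -4.1, 2.0]
opening: 13.0
grip_force: 1.8
```

```bash
python3 -c "
from h import *
for c in ('top','scene'):
  b=imaging.capture(c);cv2.imwrite('pics/%s5.png'%c[0],b)
  if c=='top':cv2.imwrite('pics/t5.png',cv2.resize(b[175:245,280:360],None,fx=8,fy=8,interpolation=cv2.INTER_CUBIC))
  for t in ('fin_top','pointer','mark','lever_pivot','lever_tip','leg'):
    print(c,t,[(p,k,round((p[:2]-O)@GX),round((p[:2]-O)@GY,1)) for p,k in best(imaging.spot_point,c,t,2)])
cv2.imwrite('pics/s5.png',cv2.resize(b[170:230,245:325],None,fx=8,fy=8,interpolation=cv2.INTER_CUBIC))
to(gw(-52,-80,72),1.384)"
```

```text
top fin_top [(array([532.8,  91.2,  55.3]), 0.5, -1, np.float64(110.0))]
top pointer []
top mark []
top lever_pivot [(array([530.9, -47.1,  73.2]), 0.47, 23, np.float64(-26.3))]
top lever_tip []
top leg [(array([497. , -97.7,  -0.5]), 0.49, -1, np.float64(-82.4)), (array([535.6,  97.3,  27.7]), 0.16, 1, np.float64(116.5))]
scene fin_top [(array([451.9, -91.6,  63.3]), 0.61, -47, np.float64(-84.8))]
scene pointer [(array([425.3, -83.5,  26.6]), 0.78, -74, np.float64(-81.8)), (array([605.6, 313.3,  -2.9]), 0.22, 29, np.float64(341.8))]
scene mark []
scene lever_pivot [(array([532.6, -48.7,  77.9]), 0.57, 25, np.float64(-27.6))]
scene lever_tip []
scene leg [(array([494.5, -98.8,   2.8]), 0.9, -3, np.float64(-83.9))]
tcp [446.2 -87.   72.3] ypsi 1.381 z [-0.  0. -1.] t 12.8833 open 12.925948433386173 F [-3.3 -4.4  3.2]
delta mm [-0.9  1.2  0.3]
spin -0.1898282850977414
```

View pics/t5.png

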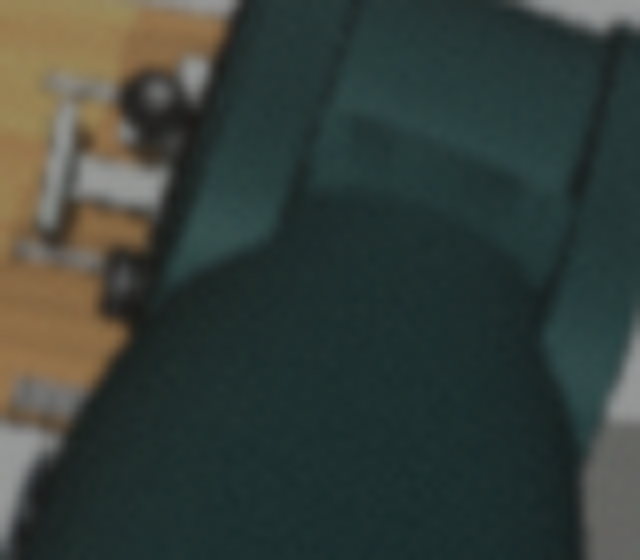

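View pics/s5.png

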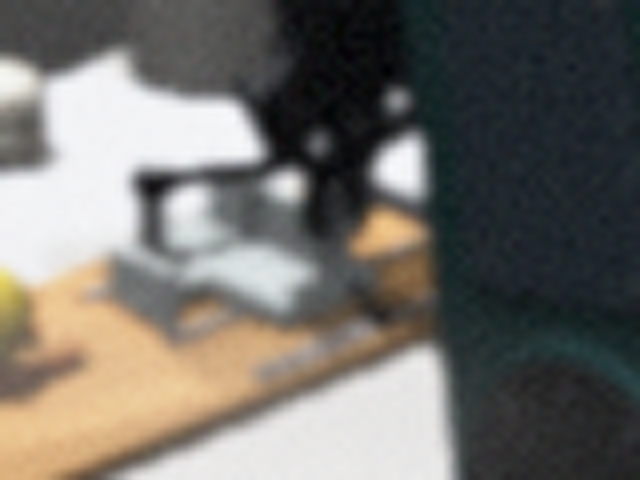

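The top view is mostly hidden by the arm. The scene view shows the clip at crop (375,310), with the pointer merging into it and the lever still open. I refine the pointer-to-clip offset from the saved first top picture.

```bash
python3 -c "
from h import *
b=cv2.cvtColor(cv2.imread('pics/t0.png'),cv2.COLOR_BGR2GRAY)
print(b[221:236,304:330])
import numpy as np
# sample darkness along guide y at fixed guide x rows
i=imaging.camera_info('top');K=np.array([[i['fx'],0,i['cx']],[0,i['fy'],i['cy']],[0,0,1.]]);E=np.array(i['extrinsics'])
def proj(P): return cv2.projectPoints(np.array(P,float),cv2.Rodrigues(E[:3,:3])[0],E[:3,3],K,np.array(i['distortion']))[0][:,0]
ys=np.arange(-140,-60,1.)
for nm,z,xs in(('ptr',31,(-72,-70,-68,-66)),('clip',26,(-92,-88,-84,-80,-78))):
  for x in xs:
    p=proj([gw(x,y,z) for y in ys]).astype(np.float32)
    v=cv2.remap(b,p[:,:1].copy(),p[:,1:].copy(),cv2.INTER_CUBIC)[:,0].astype(float)
    k=v.argmin();s=slice(max(k-8,0),k+9);w=np.clip(np.median(v)-15-v[s],0,None);print(nm,x,v[k],ys[k],(w*ys[s]).sum()/w.sum())
" ; sed -n 1,0p /dev/null
```

```text
[[105 104 104  98  88  85  94  97  98 100 104 112 117 118 120 120 122 117
   96  79 106 116 110  89  98 120]
 [105 104 105 102  97  89  87  88  85  79  83  92  95  94  96 102 110 108
   85  65  82  93  94  91 106 120]
 [109 107 107 106 102 103  99  98  96  88  86  86  84  73  73  81  91  90
   67  48  52  62  74  86 108 118]
 [109 109 109 106 105 102 102 106 104 100 102 101  95  85  83  85  87  80
   58  43  40  53  62  72  90  98]
 [109 111 112 104  93  84  91 104 107 108 107 106 105 101 101 100  99  89
   62  42  44  58  63  64  72  78]
 [110 109 110 100  72  57  73 101 108 108 108 108 107 108 108 108 106  95
   63  45  56  77  82  83  83  84]
 [108 105 103  93  60  45  66  98 104 105 107 106 110 107 108 108 107 100
   74  61  71  94 100 101 103 100]
 [107 100 102  92  54  43  70  99 100 103 104 102 106 104 107 109 110 106
   94  86  92 103 106 107 107 108]
 [102 102 103  86  53  50  84 101 100 106 105  99 104 105 103 110 110 109
  103 102 104 108 108 108 107 108]
 [ 98 101  98  78  48  56  90 103 105 106 103  97 105 104  99 109 110 104
   96 104 105 103 106 105 101 103]
 [ 88  89 
[... 182 characters left out ...]
 104  94 104 103  94 104]
 [115 107 102  98  94  97  95  86  87  87  85  89  88  84  83  91  97 102
  104 105 102  97 105 104  96 102]
 [125 122 121 119 120 118 115 105 100  99  97  96  90  83  81  85  88  90
   94  96  95  98 102 102  97  96]
 [124 125 124 125 124 124 123 120 120 119 118 116 109 103  99  99  96  86
   86  86  83  86  90  94  93  90]]
ptr -72 62.0 -121.0 -120.95477386934674
ptr -70 49.0 -121.0 -121.07903780068729
ptr -68 42.0 -121.0 -121.11409395973155
ptr -66 40.0 -121.0 -121.69581749049429
clip -92 46.0 -80.0 -79.890625
clip -88 45.0 -80.0 -79.89380530973452
clip -84 43.0 -80.0 -79.98367346938775
clip -80 43.0 -80.0 -80.11379310344827
clip -78 48.0 -80.0 -79.98523985239852
```

Offset 41 mm; the leg is about 2.5 mm short. Correct, hold, then start sliding along the fin.

Emit:
{"op": "arm_command", "data": {
  "grip": [0.013,0.013,0.013,0.013,0.013],
  "delta_pos": [
    [0,0.0025,0],
    [0,0,0],
    [0,0,0],
    [0,0,0],
    [0,0,0]
  ],
  "spin": [0,0,0,0,0]
}}

```text
clock: 13.3
tcp_pos: [446.8, -84.6, 72.3]
tcp_rot: [-0.0, 0.095, 0.995, 0.0]
contact_force: [-3.0, -3.3, 1.5]
opening: 13.1
grip_force: 1.9
```

```bash
python3 -c "
from h import *
a=imaging.capture('scene')
for t in ('pointer','fin_top','lever_pivot','leg'): print(t,[(p,k,round((p[:2]-O)@GX),round((p[:2]-O)@GY,1)) for p,k in best(imaging.spot_point,'scene',t,1)])
cv2.imwrite('pics/s6.png',cv2.convertScaleAbs(cv2.resize(a[195:222,270:306],None,fx=20,fy=20,interpolation=cv2.INTER_CUBIC),alpha=1.3))
to(gw(-52,-78.5,72),1.384)"
```

```text
pointer [(array([426.7, -80.2,  26.6]), 0.83, -73, np.float64(-78.3))]
fin_top [(array([452.3, -89.2,  61.4]), 0.69, -47, np.float64(-82.3))]
lever_pivot [(array([536.8, -46. ,  75.7]), 0.9, 28, np.float64(-24.2))]
leg [(array([494.6, -97.5,   2.7]), 0.96, -4, np.float64(-82.6))]
tcp [446.7 -84.5  72.3] ypsi 1.381 z [-0.  0. -1.] t 13.55 open 13.031757142396193 F [-3.3 -4.2  2.6]
delta mm [-0.9  0.2  0.3]
spin -0.18896236647485182
```

View pics/s6.png

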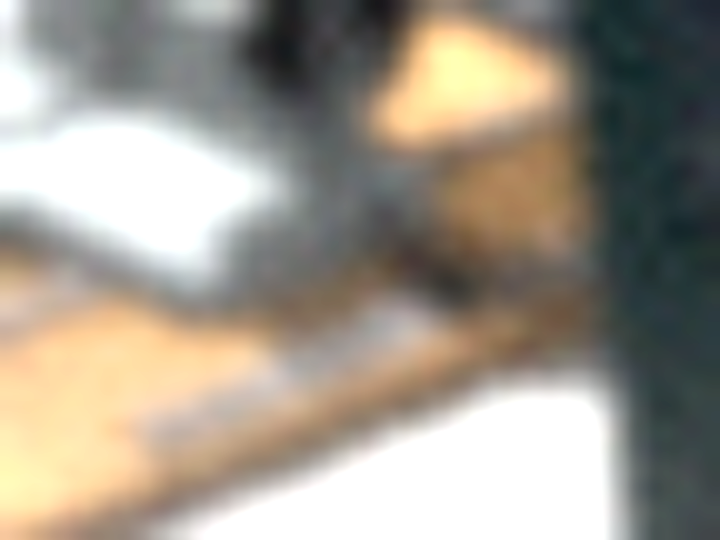

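The pointer (crop (400,265)) lines up with the clip (455,290) along the guide's x, and the averaged estimates agree within about 1 mm. Slide along the fin to close the lever.

Emit:
{"op": "arm_command", "data": {
  "grip": [0.013,0.013,0.013,0.013,0.013],
  "delta_pos": [
    [-0.004,0,0],
    [-0.006,0,0],
    [-0.006,0,0],
    [-0.006,0,0],
    [-0.006,0,0]
  ],
  "spin": [0,0,0,0,0]
}}

```text
clock: 13.97
tcp_pos: [474.7, -89.9, 72.2]
tcp_rot: [-0.0, 0.095, 0.995, 0.0]
contact_force: [-4.3, -3.0, -0.4]
opening: 13.2
grip_force: 1.9
```

Emit:
{"op": "arm_command", "data": {
  "grip": [0.013,0.013,0.013,0.013,0.013],
  "delta_pos": [
    [-0.005,0,0],
    [-0.005,0,0],
    [-0.005,0,0],
    [-0.003,0,0],
    [0,0,0]
  ],
  "spin": [0,0,0,0,0]
}}

```text
clock: 14.38
tcp_pos: [492.7, -93.4, 72.1]
tcp_rot: [0.0, 0.095, 0.995, 0.0]
contact_force: [0.5, -4.1, -2.2]
opening: 12.7
grip_force: 2.1
```

```bash
python3 -c "
from h import *
a=imaging.capture('scene')
for t in ('pointer','fin_top','lever_pivot','lever_tip','leg'): print(t,[(p,k,round((p[:2]-O)@GX),round((p[:2]-O)@GY,1)) for p,k in best(imaging.spot_point,'scene',t,1)])
to(gw(11,-78.5,72),1.384)"
```

```text
pointer [(array([425.4, -80.4,  30.1]), 0.8, -75, np.float64(-78.7))]
fin_top [(array([450.1, -89. ,  63.2]), 0.64, -49, np.float64(-82.5))]
lever_pivot [(array([534.6, -43.8,  77.1]), 0.82, 26, np.float64(-22.4))]
lever_tip []
leg [(array([493.9, -94.9,   3.3]), 0.71, -5, np.float64(-80.2))]
tcp [492.3 -93.3  72.5] ypsi 1.381 z [ 0. -0. -1.] t 14.6833 open 12.826926295651505 F [ 0.9 -4.6 -2. ]
delta mm [-17.6   0.4   0.5]
spin -0.18676505447819
```

Emit:
{"op": "arm_command", "data": {
  "grip": [0.013,0.013,0.013,0.013],
  "delta_pos": [
    [-0.004,0,0],
    [-0.004,0,0],
    [-0.004,0,0],
    [0,0,0]
  ],
  "spin": [0,0,0,0]
}}

```text
clock: 15.02
tcp_pos: [503.8, -95.5, 72.2]
tcp_rot: [-0.0, 0.095, 0.995, 0.0]
contact_force: [-0.7, -4.2, -1.3]
opening: 13.1
grip_force: 2.0
```

Emit:
{"op": "arm_command", "data": {
  "grip": [0.013,0.013,0.013,0.013],
  "delta_pos": [
    [-0.002,0,0],
    [-0.001,0,0],
    [0,0,0],
    [0,0,0]
  ],
  "spin": [0,0,0,0]
}}

```text
clock: 15.35
tcp_pos: [506.2, -95.9, 72.2]
tcp_rot: [-0.0, 0.095, 0.995, 0.0]
contact_force: [-3.4, -4.0, -2.6]
opening: 13.3
grip_force: 2.1
```

Emit:
{"op": "arm_command", "data": {
  "grip": [0.013,0.013,0.013,0.013],
  "delta_pos": [
    [-0.001,0,0],
    [-0.001,0,0],
    [0,0,0],
    [0,0,0]
  ],
  "spin": [0,0,0,0]
}}

```text
clock: 15.68
tcp_pos: [508.4, -96.4, 72.2]
tcp_rot: [-0.0, 0.095, 0.995, 0.0]
contact_force: [-3.4, -2.9, -1.4]
opening: 13.5
grip_force: 2.1
```

Emit:
{"op": "arm_command", "data": {
  "grip": [0.013,0.013,0.013,0.013],
  "delta_pos": [
    [-0.001,0,0],
    [-0.001,0,0],
    [0,0,0],
    [0,0,0]
  ],
  "spin": [0,0,0,0]
}}

```text
clock: 16.02
tcp_pos: [509.7, -96.6, 72.2]
tcp_rot: [-0.001, 0.095, 0.995, 0.0]
contact_force: [-8.0, -3.4, 2.0]
opening: 12.9
grip_force: 5.7
```

Emit:
{"op": "arm_command", "data": {
  "grip": [0.013,0.013,0.013],
  "delta_pos": [
    [-0.001,0,0],
    [0,0,0],
    [0,0,0]
  ],
  "spin": [0,0,0]
}}

```text
clock: 16.27
tcp_pos: [509.9, -96.6, 72.0]
tcp_rot: [-0.002, 0.095, 0.995, 0.0]
contact_force: [-12.5, -2.0, 6.0]
opening: 13.0
grip_force: 8.0
```

The lever is at its stop: the force rises and the tool no longer advances. One last check.

Emit:
{"op": "arm_command", "data": {
  "grip": [0.013,0.013,0.013],
  "delta_pos": [
    [0,0,0],
    [0,0,0],
    [0,0,0]
  ],
  "spin": [0,0,0]
}}

```text
clock: 16.52
tcp_pos: [509.9, -96.6, 72.1]
tcp_rot: [-0.001, 0.095, 0.995, 0.0]
contact_force: [-12.2, -1.9, 6.2]
opening: 13.1
grip_force: 8.0
```

```bash
python3 -c "
from h import *
a=imaging.capture('scene')
for t in ('pointer','fin_top','lever_pivot','lever_tip','leg','lemon_center'): print(t,[(p,k,round((p[:2]-O)@GX),round((p[:2]-O)@GY,1)) for p,k in best(imaging.spot_point,'scene',t,4 if t[:3]=='lem' else 1)])
to(gw(11,-78.5,72),1.384)"
```

```text
pointer [(array([427.1, -82.3,  28.1]), 0.91, -73, np.float64(-80.2))]
fin_top [(array([449.5, -86.5,  61.6]), 0.78, -50, np.float64(-80.2))]
lever_pivot [(array([534.1, -46.2,  75.7]), 0.65, 26, np.float64(-24.9))]
lever_tip [(array([739.7, 100.5,  -3.9]), 0.36, 201, np.float64(157.6))]
leg [(array([537.4,  95. ,  25.1]), 0.18, 3, np.float64(114.6))]
lemon_center [(array([478.8, 287.7,  24.9]), 0.75, -91, np.float64(293.1)), (array([378.6, 361.8,  30. ]), 0.63, -203, np.float64(347.3)), (array([423.9, 494.6,  27.1]), 0.58, -183, np.float64(486.3)), (array([532.6,  97.5,  55.1]), 0.54, -2, np.float64(116.1))]
tcp [509.9 -96.6  72.1] ypsi 1.381 z [-0.  0. -1.] t 16.8667 open 13.374260019298125 F [-12.9  -0.5   6. ]
delta mm [0.3 0.3 0.1]
spin -0.18504949541986743
```

Ease off the stop slightly, so the fin rather than lever friction carries the spring load.

Emit:
{"op": "arm_command", "data": {
  "grip": [0.013,0.013,0.013,0.013,0.013],
  "delta_pos": [
    [0.0012,0,0],
    [0,0,0],
    [0,0,0],
    [0,0,0],
    [0,0,0]
  ],
  "spin": [0,0,0,0,0]
}}

```text
clock: 17.28
tcp_pos: [509.7, -96.6, 72.2]
tcp_rot: [-0.001, 0.095, 0.995, 0.0]
contact_force: [-6.9, -1.6, 1.6]
opening: 12.7
grip_force: 3.6
```

Emit:
{"op": "arm_command", "data": {
  "grip": [0.013,0.013,0.013,0.013,0.013],
  "delta_pos": [
    [0.0007,0,0],
    [0,0,0],
    [0,0,0],
    [0,0,0],
    [0,0,0]
  ],
  "spin": [0,0,0,0,0]
}}

```text
clock: 17.7
tcp_pos: [509.6, -96.6, 72.3]
tcp_rot: [-0.0, 0.095, 0.995, 0.0]
contact_force: [-4.3, -3.0, -0.5]
opening: 12.9
grip_force: 3.0
```

Steady: the spring load is on the fin, and the lever is at its stop.

```bash
python3 -c "
from workcell import job
print(job.job_done())"
```

```text
the job is handed in; nothing more can be done
None
```

I handed the job in at about 18 s; it returned no verdict. By my last measurements the lemon is let go in the cradle, the pointer is within about 1 mm of the clip, the fingers hold the leg, and the cam lever is at its closed stop (judged by push force, not seen).

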